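Unbolt the check-weight box

ROBOT

A 6-joint arm with a two-finger parallel gripper is mounted at the origin on a cart in front of the work surface, level with it; the furniture and walls round the work are solid. World frame = base frame: x ahead of the robot, y to its left, z up, the work surface at z = 0. Lengths are in m, angles in rad, forces in N, time in s.
With the tool pointing down it reaches from about 0.3 to 0.775 m from the base axis. Payload 14.6 kg.
Tool frame: the origin (TCP) lies midway between the tips of the shut fingers; the grasp point (between the pads) lies 19 mm behind it; z points along the fingers, y is the line along which they close (so a half turn about z gives the same grasp; the last joint's range is limited). The gripper opens to 94 mm and grips with 3 to 60 N. Pads are 16 mm wide; open, the fingers measure 119 mm over their backs; the gripper's body (75 mm by 177 mm) begins 78 mm behind the grasp point.
Start: joints at [-1.25, 0.3, 1.521, -0, 1.321, -0.067], TCP at [0.208, -0.509, 0.205] pointing down, gripper open.
Joint ranges: [-3.03, 3.03], [-0.79, 2.21], [0.23, 2.52], [-1.04, 4.18], [0, 3.07], [-2.55, 2.55]. Speed limits (rad/s): [2.22, 2.22, 2.57, 3.14, 3.14, 3.14].

INTERFACE

Orientations are given as [roll, pitch, yaw] about the fixed x, y, z axes, in that order (R = Rz(yaw) Ry(pitch) Rx(roll)).
In Python, from station import ctrl gives the robot as it stands. The module is installed in compiled form; this text tells all that it offers.
- The arm moves only by the tool servo_tool, never from a script. Its argument "plan" is a list of rows, each a list of 7 numbers: the opening in per cent of the stroke, from 0 (shut) to 100 (fully open), then the shift along the tool's x, y, z in m, then the turn, a rotation vector about the tool's x, y, z in rad. A call has exactly 8 rows; each row shifts and turns the commanded pose from where the row before left it, along the tool's axes as they then stand; what a row does not reach is not made up. A row lasts 1/8 s, in which the tool goes at most 62.5 mm and 10.7 degrees, less where a joint would pass 70% of its speed; a pose out of reach is approached as far as the arm can. A call with a gripper value outside its range is refused whole. The fingers move at their own pace and stop on an object; "force" is the grip in N (left out, the last holds). Time passes only in rows, so rows that do not move let the fingers close, or fill a call up. It gives the time, the measured TCP pose, the force, the opening and the grip force at its end, in the units of the state.
- ctrl.get_obs(): the state, without advancing time (a new reading comes with each control period).
- ctrl.camera(name): name is "side" or "top" or "wrist"; returns a dict with "pixels" (384x512x3 uint8, red, green, blue), "z_map" (384x512 float32, m along the optical axis (not along the pixel's ray), 0 where there is no reading), "mtx" (3x3 intrinsics, pixels), "dist" ([k1, k2, p1, p2, k3] as OpenCV has them; the pictures are not rectified), "pose" (4x4, takes a point from camera to world coordinates). Camera axes: x right, y up, looking along -z (the intrinsics and any distortion apply to the point x, -y, -z); pixel columns grow to the right and rows downward; lengths in m; the calibration is good to about 2 mm. A picture is of the moment at which its call begins.
- ctrl.hand_in(): hands the job in; it is judged then, once.
The state is a dict: "time_s": time; "qpos": joint angles; "joint_vel": joint speeds; "tau": joint torques, N m; "ee_pos": TCP position; "eef_rot": TCP orientation; "force": force on the tool from outside, world axes, zero at the start; "moment": the same for the moment, N m; "grip_width": finger opening in m; "grip_force": force on a finger pad.
Only numpy, scipy, OpenCV 4.12 (cv2) and the standard library are available. Lean on these libraries where they do the work, as an engineer would, in place of code of your own. Each camera call takes 0.05 s, during which the arm holds its last target. There are 200 camera calls.

TASK

Open the check-weight box: lift the handle of its barrel bolt up out of the notch, draw the bolt all the way out of the hatch's lug, then slide the hatch fully open by its knob so that the brass weights can be reached. Leave the other things on the bench and on the box where they are.

Things in the scene. Friction and masses are not known exactly. Their poses are not given: they have to be found in the camera images.
- case: The check-weight box: grey, fixed to the bench, 160 mm (its x) by 210 mm (its y), deck 46 mm above the bench. Origin: centre of its underside; z up, x away from its front (the robot's side), y to the left. Barrel bolt along y on the right half of the deck, hatch on the left half between low rails, a loose lens cap on the deck at the rear right.
- bolt (a joint): Bolt travel in m: 0 = thrown (home), 0.05 = drawn fully, to its stop. The rod with its handle moves along the box's -y (to the right seen from the front). Friction about 1.5 N; it stays where it is left. The notch wall blocks it unless the handle is lifted.
- bolt_handle (a joint): Turn of the handle about the rod, rad: 0 = lying to the rear (box +x) in the notch, 20 degrees above level; grows as it is lifted up and towards the front; 1.22 = straight up; limit 1.75. The bolt can slide only when it is lifted past about 0.7. It turns with light friction (0.02 N m) and about stays where it is left.
- bolt_tip (a point): Tip of the rod on its axis: 28 mm left of the box's centre line (box y = +28 mm) when thrown, on the far side of the lug.
- hatch (a joint): Hatch travel in m: 0 = shut, 0.065 = fully open, at its stop. It slides along the box's +x (away from the front). Friction about 2 N; it stays where it is left.
- hatch_knob (a point): Centre of the top face of the hatch's black round knob, 24 mm in diameter and 26 mm high, its top 40 mm above the deck; on a thinner 10 mm high neck above the hatch plate (82 x 88 mm, its top 4 mm above the deck). Box x = -6, y = +60 mm when shut. Free on both sides along the box's y. Axes as the box's.
- lens_cap: Bystander: black lens cap, 45 mm across, 12 mm high, loose on the rear right of the box's deck. Origin: centre of its underside.
- caliper: Bystander: steel vernier caliper lying flat, 68 x 220 x 12 mm. Origin: centre of its underside.
- petri_dish: Bystander: shallow round dish, 60 mm across, 14 mm high. Origin: centre of its underside.
- tape: Bystander: roll of black tape, 58 mm across, 19 mm high. Origin: centre of its underside.
- adaptor: Bystander: black power supply brick, 57 x 158 x 34 mm. Origin: centre of its underside.
- screwdriver: Bystander: screwdriver lying down, 182 mm long, 27 mm thick. Origin: centre of its underside.
- bottle: Bystander: white bottle with a cap, 50 mm across, 110 mm high. Origin: centre of its underside.
- notch (a point): Floor of the 11.6 mm wide notch where the bolt's handle rests: box x = -32.5, y = -35, z = 63 mm, in a 3 mm thick steel guide wall along the rear side of the rod, top at box z = 76 mm. Axes as the box's. The rod (10 mm thick) has its axis along y at box x = -45, z = 64 mm; its two saddles (y = -6, -97 mm) are 74 mm high.
- lug (a point): Middle of the top face (box z = 80 mm) of the steel lug on the hatch's right edge, 25 mm in x, 12 mm in y; box x = -45, y = +19 mm when shut. The thrown rod passes through its hole, so the hatch cannot move until the bolt is drawn.
- handle_grip (a point): Centre of the steel grip roller across the end of the bolt's handle: 17 mm thick, 18 mm long along the box's y, flat ends, 46 mm from the rod's axis (arm 8 mm thick), at box y = -35 mm when home. It spins freely on its pin, so pinched by its ends it lets the handle turn as it is lifted in its arc about the rod. Free for fingers at both ends.

How it is judged:
By the outcome, as a careful person would: the job done as asked, in the order asked, and still so for the second after the job is handed in, with the robot touching nothing.
It also fails if it takes over 45 s, if anything falls off the work surface, if the arm or the gripper's body presses on something with over 40 N, if the wrist force passes 120 N, or if a joint passes its speed limit or range.

## Working session

There is one attempt and no reset: what is moved stays moved. The work goes in short steps, Python scripts to look and compute and a tool call to move; the robot and the scene stay as the last step left them, time stands still between calls to the robot, and variables do not carry over. Pictures are saved under pics/ and viewed, at most 10 in all, crops included, and the job is handed in when it is done.

Besides the shell and the picture viewer there is one more tool, called after "Call:" as name([rows], argument=value, ...), one row to a line, values as JSON. servo_tool: Moves the arm, as the interface text tells. Its arguments: {"type":"object","properties":{"plan":{"type":"array","items":{"type":"array","items":{"type":"number"}}},"force":{"type":"number"}},"required":["plan"]}

```bash
mkdir -p pics; cat > h.py <<'E'
import numpy as np, cv2, pickle
from station import ctrl
def shot(n,f):
    c=ctrl.camera(n); pickle.dump(c,open(f'pics/{f}.pkl','wb')); cv2.imwrite(f'pics/{f}.png',c['pixels'][...,::-1]); return c
def load(f): return pickle.load(open(f'pics/{f}.pkl','rb'))
def cloud(c):
    h,w=c['z_map'].shape
    u,v=np.meshgrid(np.arange(w),np.arange(h))
    p=cv2.undistortPoints(np.stack([u,v],-1).reshape(-1,1,2).astype(np.float64),c['mtx'],np.array(c['dist'])).reshape(h,w,2)
    z=c['z_map']; P=np.stack([p[...,0]*z,-p[...,1]*z,-z],-1)
    T=c['pose']; W=P@T[:3,:3].T+T[:3,3]; W[z==0]=np.nan; return W
E
python3 - <<'E'
from h import *
o=ctrl.get_obs(); print(o)
c=shot('top','t0'); d=shot('side','s0')
a=np.vstack([c['pixels'],d['pixels']]);
for x in (c,d): print(x['pose'].round(3).tolist())
E
```

```text
{'time_s': 0.0, 'qpos': array([-1.24958416e+00,  3.00521880e-01,  1.52156526e+00, -4.84807147e-05,
        1.32072369e+00, -6.65663236e-02]), 'joint_vel': array([-1.38312826e-03,  1.37923399e-03,  3.33162459e-04,  6.33539615e-05,
        1.27613151e-03,  9.40716625e-04]), 'tau': array([ 4.41848943e-04, -5.31808448e+01, -3.52735376e+01,  7.08719459e-02,
        2.44613987e-02, -8.55178951e-05]), 'ee_pos': array([ 0.20789195, -0.50891056,  0.20486518]), 'eef_rot': array([-3.14037405e+00, -3.41753802e-05,  3.87790495e-01]), 'force': array([-0.74030779,  0.84399055,  0.74377305]), 'moment': array([ 0.00049941,  0.06520324, -0.02839615]), 'grip_force': 0.0, 'grip_width': 0.09416400993989546}
[[0.017, 0.982, -0.188, 0.246], [-1.0, 0.014, -0.018, -0.07], [-0.015, 0.188, 0.982, 1.543], [0.0, 0.0, 0.0, 1.0]]
[[-0.999, 0.033, -0.043, 0.467], [-0.054, -0.47, 0.881, 1.235], [0.009, 0.882, 0.471, 0.788], [0.0, 0.0, 0.0, 1.0]]
```

View pics/t0.png

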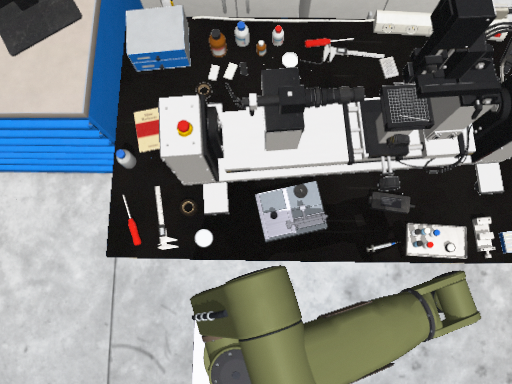

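View pics/s0.png

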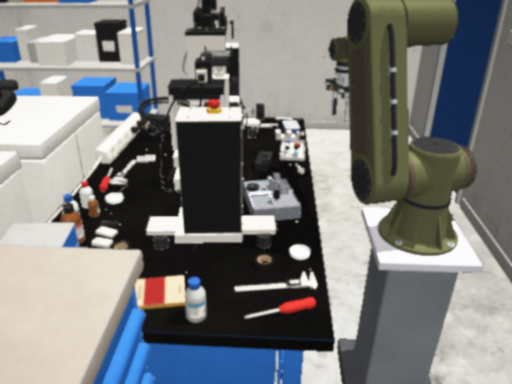

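Top view: the box is at about (291,210), slightly yawed, with the knob near (273,214) and the lens cap near (300,190). The machine's white base lies just behind it, at row ~170.

```bash
python3 - <<'E'
from h import *
c=load('t0'); W=cloud(c)
R=W[172:250,245:340]
z=R[...,2]; m=(z>0.038)&(z<0.12)
n,l,s,_=cv2.connectedComponentsWithStats(m.astype(np.uint8)); k=1+np.argmax(s[1:,4]); m=l==k
P=R[m]; print(s[k],m.sum())
d=P[(P[:,2]<0.056)]
print('deck z',np.median(d[:,2]))
r=cv2.minAreaRect(P[:,:2].astype(np.float32)*1000); print(r, cv2.boxPoints(r))
r=cv2.minAreaRect(d[:,:2].astype(np.float32)*1000); print(r)
print('bench z',np.nanmedian(W[235:250,260:330,2]))
for row in range(120,185,6): print(row, W[row,230:350:20].round(2).tolist())
cv2.imwrite('pics/t0c.png',cv2.resize(c['pixels'][160:260,230:350,::-1],None,fx=6,fy=6,interpolation=cv2.INTER_CUBIC)[:600])
E
```

```text
[  10    9   73   60 3055] 3055
deck z 0.047947550451933774
((473.3418273925781, -157.343505859375), (160.5423126220703, 215.0885009765625), 13.457119941711426) [[ 370.24713   -71.432465]
 [ 420.302    -280.61557 ]
 [ 576.4365   -243.25455 ]
 [ 526.38165   -34.07144 ]]
((472.7806396484375, -154.99838256835938), (160.5423126220703, 210.26573181152344), 13.457119941711426)
bench z 0.0011215371056081391
120 [[0.73, 0.04, 0.2], [0.71, -0.02, 0.24], [0.64, -0.08, 0.44], [0.64, -0.13, 0.44], [0.72, -0.2, 0.24], [0.72, -0.26, 0.24]]
126 [[0.71, 0.04, 0.2], [0.7, -0.02, 0.24], [0.63, -0.08, 0.44], [0.63, -0.13, 0.44], [nan, nan, nan], [0.7, -0.26, 0.24]]
132 [[0.69, 0.04, 0.21], [0.68, -0.02, 0.23], [0.62, -0.08, 0.41], [0.62, -0.13, 0.4], [0.68, -0.2, 0.24], [0.68, -0.26, 0.24]]
138 [[0.67, 0.04, 0.2], [0.66, -0.02, 0.24], [0.62, -0.08, 0.36], [0.63, -0.14, 0.35], [0.66, -0.2, 0.24], [0.66, -0.26, 0.24]]
144 [[0.65, 0.04, 0.21], [0.64, -0.02, 0.24], [0.62, -0.08, 0.3], [0.63, -0.14, 0.29], [0.64, -0.2, 0.24], [0.64, -0.26, 0.24]]
150 [[0.63, 0.04, 0.2], [0.62, -0.02, 0.24], [0.62, -0.08, 0.24], [0.62, -0.14, 0.24], [0.62, -0.2, 0.24], [0.62, -0.26, 0.24]]
156 [[0.61, 0.04, 0.2], [0.6, -0.02, 0.24], [0.6, -0.08, 0.24], [0.6, -0.14, 0.24], [0.6, -0.2, 0.24], [0.61, -0.26, 0.24]]
162 [[0.59, 0.04, 0.2], [0.58, -0.03, 0.24], [0.59, -0.08, 0.24], [0.58, -0.14, 0.24], [0.59, -0.2, 0.24], [0.59, -0.26, 0.24]]
168 [[0.57, 0.04, 0.2], [0.57, -0.03, 0.23], [0.57, -0.08, 0.22], [0.6, -0.15, 0.11], [0.6, -0.21, 0.11], [0.6, -0.28, 0.11]]
174 [[0.58, 0.04, 0.1], [0.58, -0.02, 0.1], [0.58, -0.09, 0.11], [0.58, -0.15, 0.11], [0.58, -0.22, 0.1], [0.61, -0.29, 0.0]]
180 [[0.56, 0.04, 0.1], [0.58, -0.02, 0.0], [0.58, -0.09, 0.0], [0.58, -0.16, 0.0], [0.59, -0.22, -0.0], [0.59, -0.29, -0.01]]
```

View pics/t0c.png

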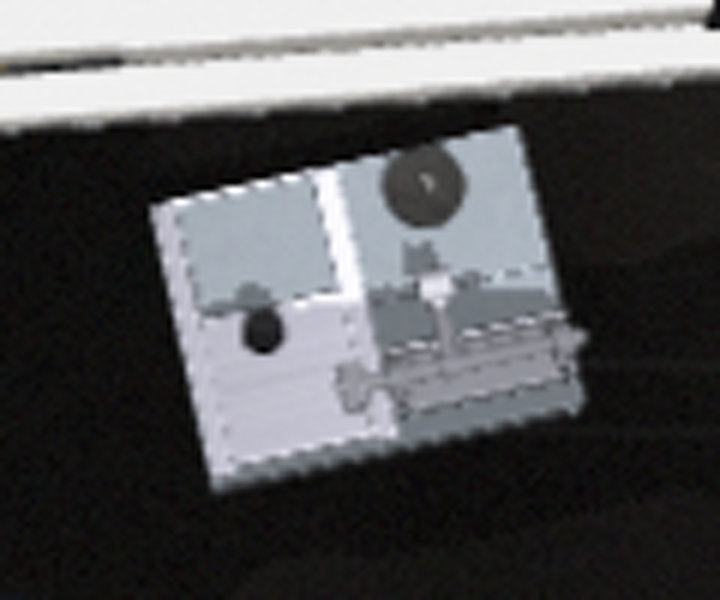

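The crop shows the handle grip (white, ~(435,290)), the lug (~(352,387)), the knob (~(263,330)) and the lens cap (~(425,187)). Box yaw is about +13.5°, centre about (0.473,-0.155). Next I move to a hover above the handle.

Call:
servo_tool([
  [100, 0.0506, -0.0287, 0, 0, 0, 0],
  [100, 0.0506, -0.0287, 0, 0, 0, 0],
  [100, 0.0506, -0.0287, 0, 0, 0, 0],
  [100, 0.0506, -0.0287, 0, 0, 0, 0],
  [100, 0.0506, -0.0287, 0, 0, 0, 0],
  [100, 0.0506, -0.0287, 0, 0, 0, 0],
  [60, 0.0506, -0.0287, 0, 0, 0, 0],
  [60, 0, 0, 0, 0, 0, 0.153],
], force=20)

```text
time_s: 1.1
ee_pos: [0.4614, -0.1863, 0.2051]
eef_rot: [-3.141, 0.0, 0.237]
force: [-1.1, -0.8, 0.4]
grip_width: 0.0775
grip_force: 0.0
```

```bash
python3 - <<'E'
from h import *
c=shot('wrist','w0'); o=ctrl.get_obs(); print(o['ee_pos'],o['eef_rot'],o['joint_vel'].round(2)); print(c['pose'].round(3).tolist())
E
```

```text
[ 0.46058841 -0.187588    0.20503201] [-3.14104758e+00  6.20123801e-04  2.25963569e-01] [-0.05 -0.01  0.01 -0.   -0.   -0.24]
[[0.235, 0.936, 0.262, 0.539], [-0.972, 0.226, 0.063, -0.167], [-0.0, -0.27, 0.963, 0.384], [0.0, 0.0, 0.0, 1.0]]
```

View pics/w0.png

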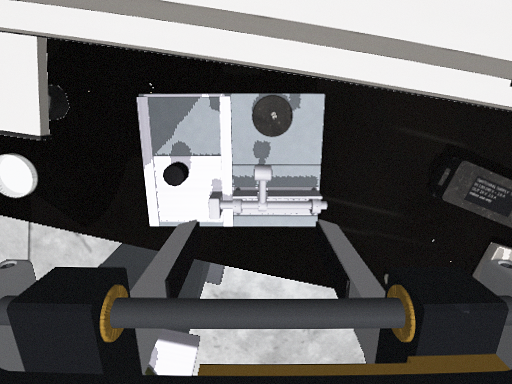

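The wrist view shows the grip roller at (263,173), knob at (176,173), lug at (214,205) and lens cap at (272,115). I measure them from the depth map.

```bash
python3 - <<'E'
from h import *
c=load('w0'); W=cloud(c); print(ctrl.get_obs()['qpos'].round(3))
R=W[85:235,130:330]
P=R.reshape(-1,3); P=P[(P[:,2]>.04)&(P[:,2]<.12)]
d=P[P[:,2]<.054]; r=cv2.minAreaRect(d[:,:2].astype(np.float32)*1000); print(r,'deckz',np.median(d[:,2]))
def med(u0,u1,v0,v1,z0,z1,n):
    Q=W[v0:v1,u0:u1].reshape(-1,3); Q=Q[(Q[:,2]>z0)&(Q[:,2]<z1)]
    q,_=cv2.minEnclosingCircle(Q[:,:2].astype(np.float32)*1000); print(n,len(Q),np.median(Q,0).round(4),Q.min(0).round(4),Q.max(0).round(4),np.array(q).round(1))
med(160,192,158,190,.081,.093,'knob')
med(250,278,160,182,.078,.1,'grip')
med(207,222,192,220,.076,.09,'lug')
med(245,300,90,140,.054,.066,'cap')
print('machine face',W[40:110:8,130].round(3).tolist(),W[40:110:8,176].round(3).tolist())
E
```

```text
[-0.46   0.183  1.667  0.     1.292  0.884]
((473.26824951171875, -153.29641723632812), (158.08348083496094, 209.9463348388672), 13.469827651977539) deckz 0.04626961649444589
knob 382 [ 0.4546 -0.0966  0.0855] [ 0.4429 -0.1075  0.0812] [ 0.4653 -0.0847  0.0884] [454.2 -96.3]
grip 282 [ 0.4797 -0.1876  0.0893] [ 0.4675 -0.1978  0.0784] [ 0.4884 -0.178   0.0923] [ 478.8 -187.6]
lug 235 [ 0.4264 -0.1451  0.0797] [ 0.4137 -0.1535  0.0761] [ 0.4385 -0.1368  0.0814] [ 425.9 -145.2]
cap 1318 [ 0.5379 -0.1845  0.0579] [ 0.5157 -0.2065  0.0553] [ 0.5594 -0.1623  0.0611] [ 537.6 -184.5]
machine face [[0.572, -0.043, 0.104], [0.567, -0.034, 0.084], [0.566, 0.002, -0.001], [0.557, 0.001, -0.002], [0.548, -0.001, -0.001], [0.538, -0.002, -0.001], [0.529, -0.004, 0.001], [0.519, -0.005, 0.0], [0.509, -0.006, 0.0]] [[0.581, -0.083, 0.104], [0.575, -0.084, 0.105], [0.57, -0.079, 0.083], [0.57, -0.056, -0.0], [0.561, -0.058, -0.0], [0.551, -0.06, 0.002], [0.542, -0.061, 0.0], [0.533, -0.076, 0.05], [0.525, -0.076, 0.045]]
```

Call:
servo_tool([
  [60, 0.0185, 0.0044, 0.03, 0, 0, 0],
  [60, 0, 0, 0.04, 0, 0, 0],
  [60, 0, 0, 0.04, 0, 0, 0],
  [60, 0, 0, 0.034, 0, 0, 0],
  [60, 0, 0, 0, 0, 0, 0],
  [40, 0, 0, 0, 0, 0, 0],
  [15, 0, 0, 0, 0, 0, 0],
  [15, 0, 0, 0, 0, 0, 0],
], force=20)

```text
time_s: 2.15
ee_pos: [0.4793, -0.1894, 0.0624]
eef_rot: [3.141, -0.001, 0.235]
force: [-0.6, 0.0, -0.3]
grip_width: 0.0299
grip_force: 0.0
```

```bash
python3 - <<'E'
from h import *
c=load('w0'); W=cloud(c)
for u in (150,200,250): print([(v,W[v,u].round(3).tolist()) for v in range(0,60,6)])
E
```

```text
[(0, [0.575, -0.108, 0.236]), (6, [0.575, -0.105, 0.228]), (12, [0.575, -0.101, 0.216]), (18, [0.594, -0.058, 0.105]), (24, [0.589, -0.058, 0.103]), (30, [0.584, -0.059, 0.105]), (36, [0.579, -0.06, 0.105]), (42, [0.574, -0.061, 0.104]), (48, [0.57, -0.059, 0.097]), (54, [0.574, -0.023, 0.001])]
[(0, [0.58, -0.131, 0.238]), (6, [0.578, -0.131, 0.237]), (12, [0.577, -0.13, 0.23]), (18, [0.577, -0.128, 0.22]), (24, [0.577, -0.125, 0.207]), (30, [0.594, -0.102, 0.105]), (36, [0.589, -0.103, 0.104]), (42, [0.585, -0.104, 0.104]), (48, [0.58, -0.105, 0.105]), (54, [0.575, -0.106, 0.105])]
[(0, [0.584, -0.153, 0.239]), (6, [0.582, -0.153, 0.239]), (12, [0.58, -0.154, 0.239]), (18, [0.579, -0.154, 0.232]), (24, [0.579, -0.154, 0.222]), (30, [0.579, -0.153, 0.21]), (36, [0.599, -0.146, 0.105]), (42, [0.595, -0.147, 0.104]), (48, [0.59, -0.148, 0.104]), (54, [0.585, -0.149, 0.104])]
```

Call:
servo_tool([
  [12, 0, 0, 0, 0, 0, 0],
  [12, 0, 0, 0, 0, 0, 0],
  [12, -0.0034, 0, -0.0073, 0, 0, 0],
  [12, -0.0046, 0, -0.0066, 0, 0, 0],
  [12, -0.0056, 0, -0.0056, 0, 0, 0],
  [12, -0.0066, 0, -0.0046, 0, 0, 0],
  [12, -0.0073, 0, -0.0034, 0, 0, 0],
  [12, -0.0077, 0, -0.0021, 0, 0, 0],
], force=25)

```text
time_s: 3.15
ee_pos: [0.4428, -0.197, 0.0896]
eef_rot: [-3.139, 0.003, 0.235]
force: [-0.8, -2.1, -29.2]
grip_width: 0.0179
grip_force: 25.0
```

Call:
servo_tool([
  [12, 0, 0, 0.0015, 0, 0, 0],
  [12, 0, 0.004, 0, 0, 0, 0],
  [12, 0, 0.006, 0, 0, 0, 0],
  [12, 0, 0.006, 0, 0, 0, 0],
  [12, 0, 0.006, 0, 0, 0, 0],
  [12, 0, 0.006, 0, 0, 0, 0],
  [12, 0, 0.006, 0, 0, 0, 0],
  [12, 0, 0.006, 0, 0, 0, 0],
])

```text
time_s: 4.15
ee_pos: [0.4539, -0.2366, 0.0893]
eef_rot: [-3.141, 0.0, 0.235]
force: [-2.7, 2.1, -23.5]
grip_width: 0.0176
grip_force: 25.0
```

```bash
python3 - <<'E'
from h import *
o=ctrl.get_obs(); print(o['ee_pos'],o['force'],o['grip_width'])
c=shot('wrist','w1')
E
```

```text
[ 0.45389748 -0.23658525  0.0892522 ] [ -2.69158774   2.07105134 -23.50216166] 0.01763099782353484
```

View pics/w1.png

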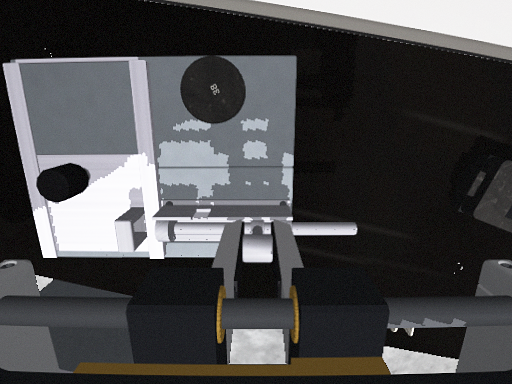

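The handle is up and pinched at (258,245). The rod's left end, (158,230), is clear of the lug at (130,228). About 10 mm of draw remains to the stop.

Call:
servo_tool([
  [12, 0, 0.004, 0.0012, 0, 0, 0],
  [12, 0, 0.004, 0, 0, 0, 0],
  [12, 0, 0.003, 0, 0, 0, 0],
  [12, 0, 0.0015, 0, 0, 0, 0],
  [12, 0, 0, 0, 0, 0, 0],
  [12, 0, 0, 0, 0, 0, 0],
  [12, 0, 0, 0, 0, 0, 0],
  [12, 0, 0, 0, 0, 0, 0],
])

```text
time_s: 5.2
ee_pos: [0.4568, -0.2458, 0.0888]
eef_rot: [-3.136, 0.0, 0.235]
force: [-6.7, 24.1, -3.4]
grip_width: 0.0178
grip_force: 25.0
```

Call:
servo_tool([
  [12, 0, -0.0015, 0, 0, 0, 0],
  [45, 0, 0, 0, 0, 0, 0],
  [45, 0, 0, 0, 0, 0, 0],
  [45, 0, 0, 0, 0, 0, 0],
  [45, 0, 0, -0.02, 0, 0, 0],
  [45, 0, 0, -0.03, 0, 0, 0],
  [45, 0, 0, -0.03, 0, 0, 0],
  [45, 0, 0, -0.03, 0, 0, 0],
])

```text
time_s: 6.2
ee_pos: [0.4568, -0.2473, 0.2]
eef_rot: [3.14, -0.001, 0.235]
force: [0.2, -0.2, -0.0]
grip_width: 0.0421
grip_force: 0.0
```

Call:
servo_tool([
  [60, 0, 0, 0, 0, 0, -0.1817],
  [60, 0, 0, 0, 0, 0, -0.1817],
  [60, 0, 0, 0, 0, 0, -0.1817],
  [60, 0, 0, 0, 0, 0, -0.1817],
  [60, 0, 0, 0, 0, 0, -0.1817],
  [60, 0, 0, 0, 0, 0, -0.1817],
  [60, 0, 0, 0, 0, 0, -0.1817],
  [60, 0, 0, 0, 0, 0, -0.1817],
])

```text
time_s: 7.2
ee_pos: [0.4569, -0.2474, 0.199]
eef_rot: [3.14, 0.001, 1.694]
force: [-0.1, -0.7, -0.7]
grip_width: 0.0563
grip_force: 0.0
```

Call:
servo_tool([
  [60, 0, 0, 0, 0, 0, -0.1817],
  [60, 0, 0, 0, 0, 0, -0.1817],
  [60, 0, 0, 0, 0, 0, -0.1817],
  [60, 0, 0, 0, 0, 0, -0.1817],
  [60, 0, 0, 0, 0, 0, -0.1817],
  [60, 0, 0, 0, 0, 0, -0.1817],
  [60, 0, 0, 0, 0, 0, -0.1817],
  [60, 0, 0, 0, 0, 0, -0.1817],
])

```text
time_s: 8.2
ee_pos: [0.4569, -0.2474, 0.199]
eef_rot: [-3.141, 0.001, -3.135]
force: [0.0, 0.8, -0.2]
grip_width: 0.0564
grip_force: 0.0
```

```bash
python3 - <<'E'
from h import *
c=shot('wrist','w2'); o=ctrl.get_obs(); print(o['ee_pos'],o['eef_rot'],o['qpos'].round(2),o['force'])
E
```

```text
[ 0.4568545  -0.24734638  0.19893564] [-3.14067624e+00  1.24109277e-03 -3.12598501e+00] [-0.57  0.24  1.62 -0.    1.29 -2.15] [-0.45614152  0.04158848  0.93882222]
```

View pics/w2.png

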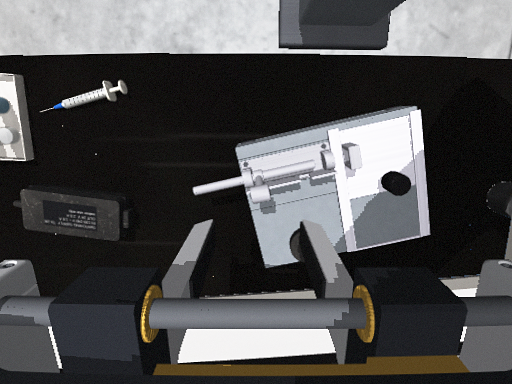

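The bolt is drawn, and its rod sticks out to the right, ending at (197,190). The knob is at (396,183) and the lug at (351,157) is free. I now go to the knob.

Call:
servo_tool([
  [60, 0.003, 0.0503, 0, 0, 0, 0],
  [60, 0, 0.0503, 0, 0, 0, 0],
  [60, 0, 0.0504, 0, 0, 0, 0],
  [60, 0, 0, 0.045, 0, 0, 0],
  [60, 0, 0, 0.045, 0, 0, 0],
  [60, 0, 0, 0.035, 0, 0, 0],
  [60, 0, 0, 0.016, 0, 0, 0],
  [60, 0, 0, 0, 0, 0, 0],
])

```text
time_s: 9.25
ee_pos: [0.4536, -0.0961, 0.0574]
eef_rot: [3.141, -0.0, 3.141]
force: [0.5, 0.2, 1.8]
grip_width: 0.0564
grip_force: 0.0
```

Call:
servo_tool([
  [18, 0, 0, 0, 0, 0, 0],
  [18, 0, 0, 0, 0, 0, 0],
  [18, 0, 0, 0, 0, 0, 0],
  [18, 0, 0, 0, 0, 0, 0],
  [18, 0, 0, 0, 0, 0, 0],
  [18, 0, 0, 0, 0, 0, 0],
  [18, 0, 0, 0, 0, 0, 0],
  [18, 0, 0, 0, 0, 0, 0],
], force=30)

```text
time_s: 10.25
ee_pos: [0.4538, -0.0962, 0.0577]
eef_rot: [-3.141, 0.001, -3.141]
force: [-1.4, -3.7, 5.9]
grip_width: 0.0237
grip_force: 30.0
```

Call:
servo_tool([
  [18, -0.004, 0.001, 0, 0, 0, 0],
  [18, -0.008, 0.0019, 0, 0, 0, 0],
  [18, -0.008, 0.0019, 0, 0, 0, 0],
  [18, -0.008, 0.0019, 0, 0, 0, 0],
  [18, -0.008, 0.0019, 0, 0, 0, 0],
  [18, -0.008, 0.0019, 0, 0, 0, 0],
  [18, -0.008, 0.0019, 0, 0, 0, 0],
  [18, -0.004, 0.001, 0, 0, 0, 0],
])

```text
time_s: 11.25
ee_pos: [0.51, -0.0828, 0.0577]
eef_rot: [-3.141, 0.001, -3.141]
force: [-1.8, -4.5, 5.8]
grip_width: 0.0235
grip_force: 30.0
```

Travel is 58 mm so far; I finish to the stop.

Call:
servo_tool([
  [18, -0.004, 0.001, 0, 0, 0, 0],
  [18, -0.003, 0.0007, 0, 0, 0, 0],
  [18, -0.002, 0.0005, 0, 0, 0, 0],
  [18, 0, 0, 0, 0, 0, 0],
  [18, 0, 0, 0, 0, 0, 0],
  [18, 0, 0, 0, 0, 0, 0],
  [18, 0, 0, 0, 0, 0, 0],
  [18, 0, 0, 0, 0, 0, 0],
])

```text
time_s: 12.25
ee_pos: [0.5171, -0.081, 0.0576]
eef_rot: [-3.141, -0.004, -3.141]
force: [-15.0, -6.7, 14.5]
grip_width: 0.0232
grip_force: 30.0
```

Call:
servo_tool([
  [18, 0, 0, 0, 0, 0, 0],
  [55, 0, 0, 0, 0, 0, 0],
  [55, 0, 0, 0, 0, 0, 0],
  [55, 0, 0, 0, 0, 0, 0],
  [55, 0, 0, -0.02, 0, 0, 0],
  [55, 0, 0, -0.04, 0, 0, 0],
  [55, 0.02, 0, -0.04, 0, 0, 0],
  [55, 0.05, 0, -0.03, 0, 0, 0],
])

```text
time_s: 13.25
ee_pos: [0.4485, -0.0804, 0.1886]
eef_rot: [-3.141, 0.001, -3.141]
force: [0.2, 0.5, 1.4]
grip_width: 0.0516
grip_force: 0.0
```

Call:
servo_tool([
  [55, 0.03, 0, -0.02, 0, 0, 0],
  [55, 0.03, -0.03, 0, 0, 0, 0],
  [55, 0, -0.05, 0, 0, 0, 0],
  [55, 0, -0.05, 0, 0, 0, 0],
  [55, 0, -0.05, 0, 0, 0, 0],
  [55, 0, -0.05, 0, 0, 0, 0],
  [55, 0, 0, 0, 0, 0, 0],
  [55, 0, 0, 0, 0, 0, 0],
])

```text
time_s: 14.25
ee_pos: [0.3885, -0.3099, 0.2071]
eef_rot: [3.141, -0.0, -3.141]
force: [1.7, 0.1, -0.1]
grip_width: 0.052
grip_force: 0.0
```

```bash
python3 - <<'E'
from h import *
c=shot('top','t1'); W=cloud(c)
o=ctrl.get_obs(); print(o['ee_pos'],o['force'].round(1))
cv2.imwrite('pics/t1c.png',cv2.resize(c['pixels'][160:260,220:350,::-1],None,fx=6,fy=6,interpolation=cv2.INTER_CUBIC))
E
```

```text
[ 0.38866683 -0.30954251  0.2072639 ] [-0.3  0.1  0. ]
```

View pics/t1c.png

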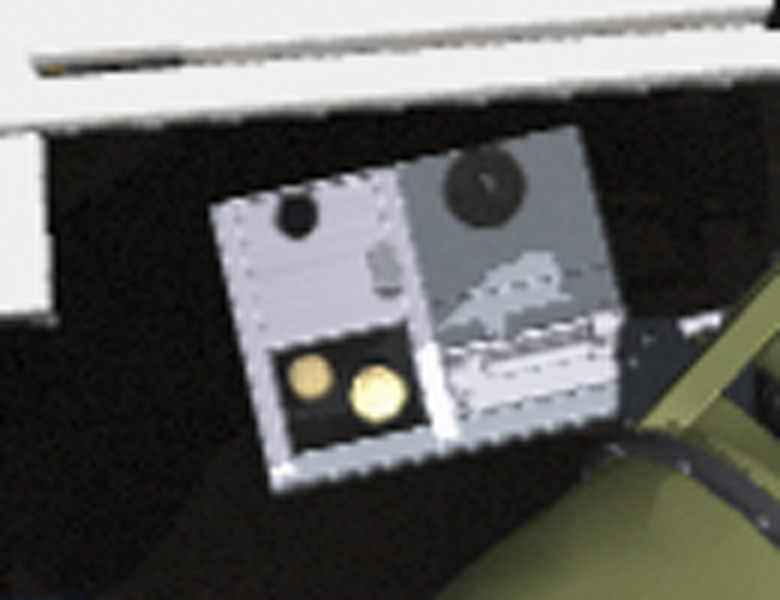

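The hatch is fully open: the knob is at the rear (297,215) and the brass weights are exposed at (310,377) and (378,392). The lens cap hasn't moved (485,187), and the robot is clear of the box.

```bash
python3 -c "
from station import ctrl
print(ctrl.hand_in())"
```

```text
the job is handed in; nothing more can be done
None
```

The check-weight box is open and handed in: the bolt is drawn to its stop, the hatch is slid about 65 mm to its stop with the brass weights exposed, and the lens cap has not moved; the judge's verdict was not shown.

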